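Load a dead-weight tester and open its ball-knob valve

TASK

Slide the larger of the two loose slotted weights onto the carrier, on top of the weight already there and centred on the stem, with its slot facing the opposite way to that weight's slot, and let go. Only then open the valve: turn its ball knob anticlockwise (seen looking down onto the ball) all the way to its stop. Leave everything else on the bench where it is.

Things in the scene. Friction and masses are not known exactly. Their poses are not given: they have to be found in the camera images.
- weight_c (a point): centre (half-way up) of the weight to load: plain steel disc 50 mm across, 16 mm thick, about 220 g, lying flat on the bench; a slot 11 mm wide runs from 5.5 mm behind its centre out to the rim along its +x axis; z is the disc's axis, up
- weight_mouth (a point): on that weight's rim, in the middle of the slot's mouth, half-way up: 25 mm from the centre along its +x
- seat (a point): centre of the top of the weight carrier, a fixed aluminium pedestal (foot 90 mm, round tray 72 mm across, 50 mm above the bench), z up. From here a steel stem 6 mm thick rises 56 mm to a head 16 mm across, 10 mm high (top 116 mm above the bench): the head does not pass through the slots, so weights go on sideways below it
- laid_c (a point): centre of the steel weight that already lies on the tray: 64 mm across, 12 mm thick, loose, its 11 mm wide slot running from the stem out along its +x axis (any direction); its top is 12 mm above the tray
- ball (a point): centre of the valve's ball knob: smooth black ball 44 mm across (friction only 0.35: grip firmly across its widest part or it slips) on a 12 mm stem; collar and bonnet, up to 40 mm across, lie 40 mm or more below the centre. Its z is the turning axis, out of the valve through the ball, leaning 35 degrees from vertical; x is where the collar's small steel pointer points
- knob (a joint): turning angle of the ball knob, rad: 0 is shut, 2.5 is fully open at its stop; it grows anticlockwise seen from outside looking down onto the ball (right-handed about the z axis of ball). Stays where it is left; needs about 0.12 N m to turn; more than one grasp is needed
- valve: fixed grey valve block, 90 x 80 x 50 mm, origin under its centre, z up; the knob leans out to its -x, the robot's side (ball at x -60, z 128 mm). A pressure gauge, a drum 84 mm across along x from -38 to +2 mm, axis 267 mm up, stands over it on a pipe at x +36 mm: it bars a gripper coming straight down on the ball; along the knob's axis there is room
- laid_weight: the weight already on the carrier (see laid_c), origin at the centre of its underside
- small_weight: bystander: slotted steel weight 36 mm across, 16 mm thick, loose on the bench; origin under its centre
- race: bystander: plain steel ring with no slot, 50 mm across, bore 24 mm, 16 mm thick; origin under its centre
- pinion: bystander: dark steel gear 50 mm across with a hub, 45 mm high; origin under its centre
- can: bystander: closed metal can 60 mm across, 75 mm high; origin under its centre
- dish: bystander: low aluminium dish 60 mm across, 14 mm high; origin under its centre
- mallet: bystander: mallet lying along its x axis, 38 mm thick head 100 mm long at x +100 mm, handle to -x (-120 mm); origin on the bench
- foam: fixed white foam block 220 x 150 x 45 mm with upright bolts to 68 mm height; origin under its centre
- weight: the weight to load (see weight_c), origin at the centre of its underside
There are look-alikes about, which are no part of the job. Leave any blue look-alike of the weight alone.

How it is judged:
On the way, in this order (a step that is already met when the one before it is completed fails the run):
1. the larger loose weight lies on the weight on the carrier, slot turned away, let go (horizontal distance between each of weight_c, laid_c and seat below 0.006 m and z of weight_c in the frame of seat between 0.018 and 0.022 m and angle between weight_c's own z axis and vertical below 0.06 rad and x of weight_mouth in the frame of laid_c below 0 m and contact force between the fingers and weight below 0.1 N), for 0.2 s.
2. the valve is fully open (value of joint knob above 2.35 rad), for 0.2 s.
At the end, for the whole second after the job is handed in: The larger loose weight lies flat and at rest on the weight on the carrier (height within 2 mm), both centred on the stem within 6 mm, its slot at least 90 degrees away from the lower one's; the knob is within 0.15 rad of its open stop (2.5 rad) (horizontal distance between each of weight_c, laid_c and seat below 0.006 m and z of weight_c in the frame of seat between 0.018 and 0.022 m and angle between weight_c's own z axis and vertical below 0.06 rad and x of weight_mouth in the frame of laid_c below 0 m and value of joint knob above 2.35 rad and linear speed of each of weight, laid_weight below 0.02 m/s); the robot touches nothing.
It fails at once if the valve is opened (past 0.8 rad) while the weight is not on the carrier (value of joint knob above 0.8 rad and not (horizontal distance between weight_c and seat below 0.006 m and z of weight_c in the frame of seat between 0.018 and 0.022 m and angle between weight_c's own z axis and vertical below 0.06 rad)).
It fails at once if a bystander is moved by more than 30 mm (distance of any of laid_weight, small_weight, race, pinion, can, dish, mallet from where it was at the start of the episode above 0.03 m).
It also fails if it takes over 72 s, if anything falls off the work surface, if the arm or the gripper's body presses on something with over 40 N, if the wrist force passes 120 N, or if a joint passes its speed limit or range.

ROBOT

A 7-joint arm with a two-finger parallel gripper is mounted at the origin on the work surface. World frame = base frame: x ahead of the robot, y to its left, z up, the work surface at z = 0. Lengths are in m, angles in rad, forces in N, time in s.
With the tool pointing down it reaches from about 0.425 to 0.925 m from the base axis. Payload 6.8 kg.
Tool frame: the origin (TCP) lies at the very end of the fingers, on their centre line; the grasp point (between the pads) lies 19 mm behind it; z points along the fingers, y is the line along which they close (so a half turn about z gives the same grasp; the last joint's range is limited). The gripper opens to 85 mm and grips with 20 to 120 N. Pads are 22 mm wide; open, the fingers measure 114 mm over their backs; the gripper's body (76 mm by 85 mm) begins 54 mm behind the grasp point. The pads swing forward as they close: fully open they stand 13 mm farther back than shut.
Start: joints at [1.009, 0.477, 0.022, 1.555, -0.011, 1.109, -0.083], TCP at [0.296, -0.607, 0.231] pointing down, gripper open.
Joint ranges: [-2.96, 2.96], [-0.34, 2.1], [-1.41, 1.46], [0.24, 2.44], [-1.37, 4.51], [0.17, 1.92], [-2.96, 2.96]. Speed limits (rad/s): [2.39, 2.39, 3.14, 3.14, 3.14, 3.14, 3.14].

INTERFACE

Orientations are given as a unit quaternion [w, x, y, z].
In Python, from station import bot gives the robot as it stands.
- The arm moves only by the tool jog_arm, never from a script. Its argument "motion" is a list of rows, each a list of 7 numbers: the turn, a rotation vector about the tool's x, y, z in rad, then the shift along the tool's x, y, z in mm, then the finger opening in mm, from 0 to 85.4. A call has 1 to 10 rows; each row is the pose to reach, as a shift and turn from the pose commanded when the call began, along the tool's axes at that moment; what a row does not reach only later rows make up. A row lasts 1/8 s, in which the tool goes at most 62.5 mm and 10.7 degrees, less where a joint would pass 70% of its speed; a pose out of reach is approached as far as the arm can. A call with a gripper value outside its range is refused whole. The fingers move at their own pace and stop on an object; "grip_force" is the grip in N (left out, the last holds). Time passes only in rows, so rows that repeat a pose let the fingers close. It gives the time, the measured TCP pose, the force, the opening and the grip force at its end, in the units of the state.
- bot.get_obs(): the state, without advancing time (a new reading comes with each control period).
- bot.read_camera(name): name is "side" or "top"; returns a dict with "pixels" (480x640x3 uint8, red, green, blue), "camera_matrix" (3x3 intrinsics, pixels), "T" (4x4, takes a point from camera to world coordinates). Camera axes: x right, y down, z forward; pixel columns grow to the right and rows downward; lengths in m; the calibration is good to about 2 mm. A picture is of the moment at which its call begins. There is no depth.
- bot.hand_in(): hands the job in; it is judged then, once.
Trained networks look in a picture, given as the dict that the camera call returned (one of the last four; its "shot" number tells which), for a name from the list of things; names that differ only in an ending like _2 or _b are one class to them, and where a whole thing is asked for, a point or a joint stands for the part that bears it (a point fixed in the world has none). Each returns a list of dicts, best first, with "score" (0 to 1); they miss things now and then, are a little off and sometimes report something else, mostly with a low value. They report only what shows in the picture. A call takes as long as a camera call. They do not tell look-alikes from the thing itself.
- bot.spot_in(thing, picture): "xy" ([column, row] in pixels, amid what is visible of it).
- bot.tip_of(thing, picture): "xy" ([column, row] in pixels: a listed point, or the origin of a listed thing).
The state is a dict: "t": time; "q": joint angles; "joint_vel": joint speeds; "joint_torque": joint torques, N m; "eef_pos": TCP position; "tool_rot": TCP orientation; "contact_force": force on the tool from outside, world axes, zero at the start; "torque": the same for the moment, N m; "gripper_width": opening from 0.0 (shut) to 1.0 (fully open); "grasp_force": force on a finger pad.
Only numpy, scipy, OpenCV 4.12 (cv2) and the standard library are available. Lean on these libraries where they do the work, as an engineer would, in place of code of your own. Each camera call takes 0.05 s, during which the arm holds its last target. There are 200 camera calls.

## Working session

There is one attempt and no reset: what is moved stays moved. The work goes in short steps, Python scripts to look and compute and a tool call to move; the robot and the scene stay as the last step left them, time stands still between calls to the robot, and variables do not carry over. Pictures are saved under pics/ and viewed, at most 10 in all, crops included, and the job is handed in when it is done.

Besides the shell and the picture viewer there is one more tool, called after "Request:" as a command line: name --pt "numbers of a row" for each row, then --argument value for the rest. jog_arm: Moves the arm, as the interface text tells. Its arguments: {"type":"object","properties":{"motion":{"type":"array"},"grip_force":{"type":"number"}},"required":["motion"]}

```bash
mkdir -p pics; cat > h.py <<'E'
import numpy as np, cv2
from station import bot
from scipy.spatial.transform import Rotation as R
def rot(q): return R.from_quat([q[1],q[2],q[3],q[0]])
def ray(p,uv):
    K=np.array(p["camera_matrix"]);T=np.array(p["T"])
    d=T[:3,:3]@np.linalg.solve(K,[uv[0],uv[1],1]);return T[:3,3],d/np.linalg.norm(d)
def atz(p,uv,z):
    o,d=ray(p,uv);return o+d*(z-o[2])/d[2]
def tri(rs):
    A=sum(np.eye(3)-np.outer(d,d) for o,d in rs);b=sum((np.eye(3)-np.outer(d,d))@o for o,d in rs)
    return np.linalg.solve(A,b)
def proj(p,X):
    K=np.array(p["camera_matrix"]);T=np.array(p["T"])
    c=T[:3,:3].T@(np.array(X)-T[:3,3]);u=K@c;return u[:2]/u[2]
def shot(n,f=None):
    p=bot.read_camera(n)
    if f: cv2.imwrite("pics/"+f,np.array(p["pixels"])[:,:,::-1])
    return p
def rel(target,Rt):
    o=bot.get_obs();r=rot(o["tool_rot"])
    print("turn",(r.inv()*Rt).as_rotvec().round(4),"shift mm",(r.inv().apply(np.array(target)-o["eef_pos"])*1000).round(1))
E
python3 - <<'E'
from h import *
ps={n:shot(n,n+"0.png") for n in("top","side")}
for n,p in ps.items():
    print(n,np.array(p["T"]).round(3).tolist(),np.array(p["camera_matrix"])[0,0])
    for t in["weight_c","weight_mouth","seat","laid_c","ball","valve","small_weight","race","weight"]:
        print(t,[(np.round(d["xy"],1).tolist(),round(d["score"],2)) for d in bot.tip_of(t,p)[:4]])
print(bot.get_obs())
E
```

```text
top [[0.006, -0.992, 0.13, 0.367], [-1.0, -0.004, 0.012, -0.016], [-0.011, -0.13, -0.991, 1.629], [0.0, 0.0, 0.0, 1.0]] 590.8081207584189
weight_c [([333.7, 320.9], 0.81), ([344.0, 285.7], 0.69), ([354.4, 251.6], 0.66), ([356.3, 256.2], 0.64)]
weight_mouth [([331.1, 284.8], 0.74), ([344.6, 319.6], 0.67), ([371.2, 254.9], 0.47)]
seat [([407.2, 251.5], 0.58), ([342.3, 286.2], 0.19)]
laid_c [([402.6, 250.4], 0.61)]
ball [([218.2, 269.6], 0.76)]
valve [([226.8, 250.3], 0.72)]
small_weight [([328.0, 229.4], 0.55)]
race [([288.5, 287.0], 0.76), ([410.6, 316.7], 0.58)]
weight [([333.7, 320.9], 0.81), ([344.0, 285.7], 0.69), ([354.4, 251.6], 0.66), ([356.3, 256.2], 0.64)]
side [[-0.887, -0.249, 0.39, -0.013], [-0.462, 0.457, -0.76, 1.116], [0.011, -0.854, -0.52, 0.875], [0.0, 0.0, 0.0, 1.0]] 599.8539149711781
weight_c [([356.4, 278.6], 0.73), ([357.5, 282.8], 0.69), ([394.8, 291.9], 0.58), ([387.4, 293.6], 0.53)]
weight_mouth [([337.8, 259.1], 0.59), ([352.9, 281.0], 0.53)]
seat [([353.0, 223.7], 0.92)]
laid_c [([350.7, 223.4], 0.59)]
ball [([283.1, 302.2], 0.83), ([352.4, 282.9], 0.69), ([3
[... 297 characters left out ...]
 0.02240579,  1.55541602, -0.01150032,
        1.10932672, -0.08311125]), 'joint_vel': array([ 9.38504085e-04, -1.77504272e-03,  2.91764616e-03, -3.15767616e-04,
        9.06075832e-04,  4.84529787e-05,  1.89101302e-03]), 'joint_torque': array([ 2.22391564e-04, -5.96341538e+01,  1.60619996e+00, -2.81558704e+01,
        1.24402880e-02,  1.42072255e-03,  3.33824846e-05]), 'eef_pos': array([ 0.29588561, -0.60669402,  0.23131728]), 'tool_rot': array([-5.87057968e-07,  9.74377439e-01,  2.24919110e-01,  5.92286618e-06]), 'contact_force': array([-0.10027647,  0.00803505, -0.24812935]), 'torque': array([ 0.02310556, -0.01819696, -0.01809219]), 'grasp_force': 0.0, 'gripper_width': 0.9998845955992023}
```

View pics/top0.png

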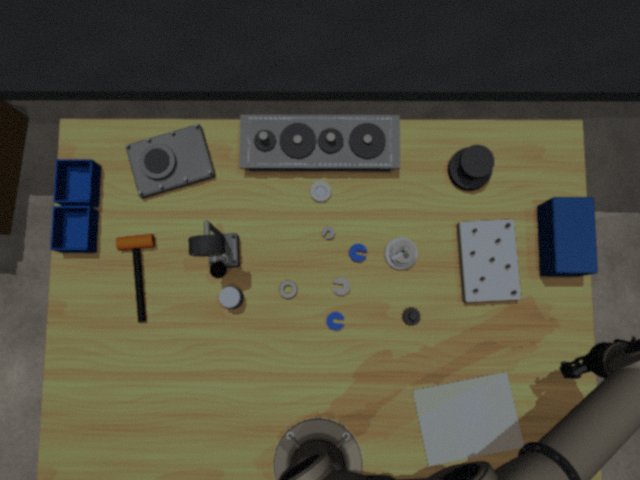

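View pics/side0.png

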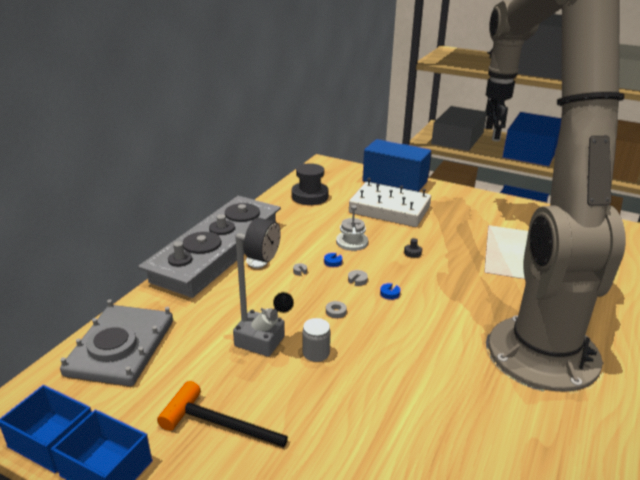

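The grey larger weight is at top (342,286) and side (357,279). The blue look-alikes are at top (335,321) and (358,253). The carrier is at top (402,254) and the ball at top (218,269) / side (283,302). Next I'll enlarge the crops to read the slot directions.

```bash
python3 - <<'E'
from h import *
def crop(f,c,r,s):
    im=cv2.imread("pics/"+f);x,y=c
    return cv2.resize(im[y-r:y+r,x-r:x+r],(s,s),interpolation=cv2.INTER_CUBIC)
a=np.hstack([crop("top0.png",(342,286),15,390),crop("top0.png",(402,254),22,390)])
cv2.imwrite("pics/m1.png",np.clip(a*1.6,0,255))
b=np.hstack([crop("side0.png",(357,279),15,266),crop("side0.png",(353,228),22,266),crop("side0.png",(270,315),32,266)])
cv2.imwrite("pics/m2.png",np.clip(b*1.3,0,255))
T=shot("top");S=shot("side")
print("w top",atz(T,(342.5,286),.012),"side",atz(S,(357,279),.012))
print("seat",tri([ray(T,(402.6,251)),ray(S,(351.8,223.5))]), "side z.05",atz(S,(353,223.7),.05))
print("ball",tri([ray(T,(218.2,269.6)),ray(S,(283.1,302.2))]))
print("valve",atz(S,(258.5,341.2),0),atz(T,(226.8,250.3),0))
# ellipse fits on grey weight
for n,p in(("top",T),("side",S)):
    for t in ("weight_c","laid_c","ball","seat"):
        print(n,t,[(np.round(d["xy"],1).tolist(),round(d["score"],2)) for d in bot.tip_of(t,p)[:5]], [(np.round(d["xy"],1).tolist(),round(d["score"],2)) for d in bot.spot_in(t,p)[:4]])
E
```

```text
w top [ 0.47183079 -0.06378757  0.012     ] side [ 0.46473028 -0.04840695  0.012     ]
seat [ 0.56219698 -0.22300181  0.06112719] side z.05 [ 0.56582229 -0.24207677  0.05      ]
ball [0.5032674  0.25678367 0.12639008]
valve [5.64204370e-01 2.61499353e-01 1.11022302e-16] [0.57035624 0.2579582  0.        ]
top weight_c [([338.8, 284.7], 0.77), ([332.3, 322.3], 0.71), ([356.3, 254.1], 0.66), ([338.8, 285.8], 0.62), ([334.3, 320.6], 0.61)] [([355.2, 252.9], 0.79), ([340.2, 288.7], 0.61), ([334.3, 317.7], 0.48)]
top laid_c [([403.1, 249.6], 0.59), ([485.2, 261.1], 0.57)] [([403.7, 250.7], 0.84)]
top ball [([216.3, 268.1], 0.6), ([329.2, 230.4], 0.34)] [([218.6, 266.4], 0.57)]
top seat [([408.5, 252.2], 0.85)] [([398.1, 257.4], 0.65)]
side weight_c [([389.1, 293.0], 0.82), ([334.9, 261.4], 0.77), ([393.8, 291.7], 0.69), ([329.8, 263.5], 0.56), ([355.7, 277.6], 0.52)] [([331.2, 261.6], 0.66), ([354.2, 277.6], 0.62), ([389.9, 288.6], 0.57)]
side laid_c [([351.4, 223.6], 0.59)] [([352.2, 224.2], 0.56)]
side ball [([282.8, 304.2], 0.93), ([410.8, 250.8], 0.3)] [([280.1, 309.6], 0.96), ([356.9, 277.1], 0.46), ([201.0, 419.7], 0.27)]
side seat [([352.6, 226.4], 0.97)] [([352.8, 238.8], 0.86)][ WARN:0@0.139] global loadsave.cpp:1063 imwrite_ Unsupported depth image for selected encoder is fallbacked to CV_8U.
```

View pics/m1.png

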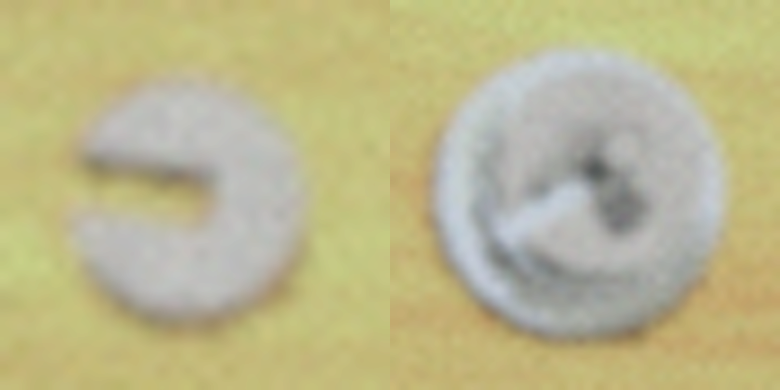

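View pics/m2.png

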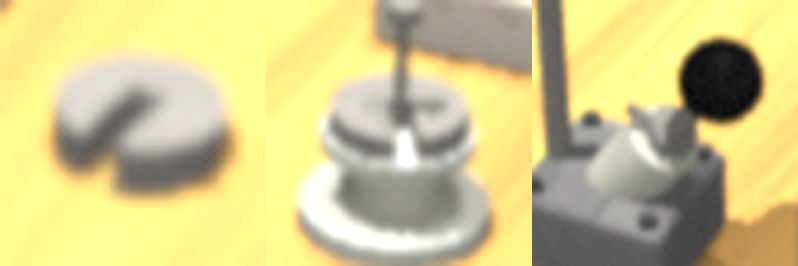

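```bash
cat > fit.py <<'E'
from h import *
from scipy.optimize import minimize
S=4
def polyC(r,z,x,y,th,slot=True):
    if slot:
        a0=np.arcsin(5.5/(r*1000)); a=np.linspace(a0,2*np.pi-a0,60)
        P=np.c_[r*np.cos(a),r*np.sin(a)]
        b=np.linspace(-np.pi/2,-3*np.pi/2,12);P=np.vstack([P,.0055*np.c_[np.cos(b),np.sin(b)]])
    else:
        a=np.linspace(0,2*np.pi,60);P=r*np.c_[np.cos(a),np.sin(a)]
    c,s=np.cos(th),np.sin(th)
    return np.c_[x+c*P[:,0]-s*P[:,1],y+s*P[:,0]+c*P[:,1],np.full(len(P),z)]
def pj(p,P):
    K=np.array(p["camera_matrix"]);T=np.array(p["T"]);c=(P-T[:3,3])@T[:3,:3]@K.T;return c[:,:2]/c[:,2:]
def prism(p,m,o,r,z0,z1,x,y,th=0,slot=False):
    A=[pj(p,polyC(r,z,x,y,th,slot)) for z in(z0,z1)]
    q=[((a-o+.5)*S*16).round().astype(np.int32) for a in A]
    for k in q: cv2.fillPoly(m,[k],1,shift=4)
    for i in range(len(q[0])):
        j=(i+1)%len(q[0]);cv2.fillConvexPoly(m,cv2.convexHull(np.array([q[0][i],q[0][j],q[1][j],q[1][i]])),1,shift=4)
def sat(p,c,r):
    im=np.array(p["pixels"]).astype(float)
    x,y=c;o=np.array([x-r,y-r]);im=im[y-r:y+r,x-r:x+r]
    s=1-im.min(2)/(im.max(2)+1)
    return s,o
def fit(jobs,parts,x0):
    # soft match: image sat ~ wood*(1-m)+obj*m
    D=[(p,)+sat(p,c,r) for p,c,r in jobs]
    def f(v):
        e=0
        for p,s,o in D:
            h,w=s.shape;m=np.zeros((h*S,w*S),np.uint8)
            for a in parts(v): prism(p,m,o,*a)
            m=cv2.GaussianBlur(cv2.resize(m.astype(float),(w,h),interpolation=cv2.INTER_AREA),(0,0),.5)
            e+=1-np.corrcoef(m.ravel(),s.ravel())[0,1]**2
        return e
    best=min((minimize(f,np.array(x0)+d,method="Nelder-Mead",options=dict(initial_simplex=np.array(x0)+d+np.vstack([np.zeros(len(x0)),np.diag([.004,.004,.3,.3][:len(x0)])]),xatol=1e-4,fatol=1e-5)) for d in (0,)),key=lambda r:r.fun)
    return best.x,best.fun
def weight(v): return [(.025,0,.016,v[0],v[1],v[2],True)]
def carrier(v): return [(.045,0,.008,v[0],v[1]),(.036,.044,.05,v[0],v[1]),(.024,0,.05,v[0],v[1]),(.032,.05,.062,v[0],v[1]),(.003,.06,.106,v[0],v[1]),(.008,.106,.116,v[0],v[1])]
def ballc(p,c):
    im=np.array(p["pixels"]).max(2);x,y=c;m=(im[y-14:y+14,x-14:x+14]<45).astype(np.uint8)
    n,l,st,ce=cv2.connectedComponentsWithStats(m)
    k=l[14,14];return ce[k]+[x-14,y-14],st[k]
E
python3 - <<'E'
from fit import *
T=shot("top");Sd=shot("side")
for jobs in ([(T,(342,286),14)],[(Sd,(357,279),16)],[(T,(342,286),14),(Sd,(357,279),16)]):
    print("weight",fit(jobs,weight,[.469,-.062,1.45]))
for jobs in ([(T,(402,254),24)],[(Sd,(353,232),24)],[(T,(402,254),24),(Sd,(353,232),24)]):
    print("carrier",fit(jobs,carrier,[.565,-.235]))
a=ballc(T,(218,269));b=ballc(Sd,(283,302));print(a,b,tri([ray(T,a[0]),ray(Sd,b[0])]),atz(T,a[0],.128),atz(Sd,b[0],.128))
E
```

```text
weight (array([ 0.47310203, -0.05908756,  1.43561269]), np.float64(0.025825491479110396))
weight (array([ 0.47053341, -0.06269662,  1.46554649]), np.float64(0.05900785640841899))
weight (array([ 0.472198  , -0.06024596,  1.4490722 ]), np.float64(0.17638909446876905))
carrier (array([ 0.56461486, -0.22455795]), np.float64(0.028616103261215664))
carrier (array([ 0.56159565, -0.22808294]), np.float64(0.271611976389315))
carrier (array([ 0.5633705 , -0.22564991]), np.float64(0.3476282650135081))
(array([218.72995781, 268.55696203]), array([  6,   5,  22,  18, 237], dtype=int32)) (array([282.7756654 , 302.24714829]), array([  5,   5,  19,  19, 263], dtype=int32)) [0.50552709 0.25552174 0.12477002] [0.50727008 0.2559012  0.128     ] [0.50105182 0.25873081 0.128     ]
```

```bash
cat >> h.py <<'E'
def down(deg): 
    a=np.radians(deg);return R.from_matrix(np.array([[np.cos(a),np.sin(a),0],[np.sin(a),-np.cos(a),0],[0,0,-1]]).T.T)
E
python3 -c "
from h import *
rel([.472,-.0605,.12],down(83))"
```

```text
turn [ 0.     -0.     -0.9949] shift mm [ 397.7 -413.7  111.3]
```

Request:
jog_arm --pt "0 0 -0.995 397.7 -413.7 50 85" --pt "0 0 -0.995 397.7 -413.7 50 85" --pt "0 0 -0.995 397.7 -413.7 50 85" --pt "0 0 -0.995 397.7 -413.7 50 85" --pt "0 0 -0.995 397.7 -413.7 50 85" --pt "0 0 -0.995 397.7 -413.7 50 85" --pt "0 0 -0.995 397.7 -413.7 50 85" --pt "0 0 -0.995 397.7 -413.7 50 85" --pt "0 0 -0.995 397.7 -413.7 50 85" --pt "0 0 -0.995 397.7 -413.7 111.3 85"

```text
t: 3.25
eef_pos: [0.4775, -0.0564, 0.1245]
tool_rot: [0.004, 0.747, 0.665, 0.005]
contact_force: [0.1, -1.6, -1.3]
gripper_width: 0.992
grasp_force: 0.0
```

```bash
python3 -c "
from h import *
rel([.472,-.0605,.12],down(83)); print(bot.get_obs()['q'].round(3))"
```

```text
turn [ 0.0117 -0.0021  0.0059] shift mm [-4.8 -5.1  4.4]
[ 0.367  0.332 -0.445  2.093  0.208  0.746 -0.325]
```

Request:
jog_arm --pt "0 0 0 0 0 50 66" --pt "0 0 0 0 0 90 66" --pt "0 0 0 0 0 110 66" --pt "0 0 0 0 0 119 66" --pt "0 0 0 0 0 119 66" --pt "0 0 0 0 0 119 66"

```text
t: 4.0
eef_pos: [0.4728, -0.0609, 0.0033]
tool_rot: [0.001, 0.749, 0.663, 0.001]
contact_force: [-0.5, 0.5, 0.8]
gripper_width: 0.77
grasp_force: 0.0
```

```bash
python3 - <<'E'
from h import *
rel([.472,-.0605,.001],down(83))
a,b=shot("top","a1.png"),shot("side","b1.png")
f=lambda n,x,y,r:cv2.resize(cv2.imread("pics/"+n)[y-r:y+r,x-r:x+r],(390,390),interpolation=cv2.INTER_CUBIC)
cv2.imwrite("pics/m3.png",np.hstack([f("a1.png",342,286,32),f("b1.png",357,275,32)]))
E
```

```text
turn [ 0.0018  0.     -0.    ] shift mm [ 0.3 -0.8  2.3]
```

View pics/m3.png

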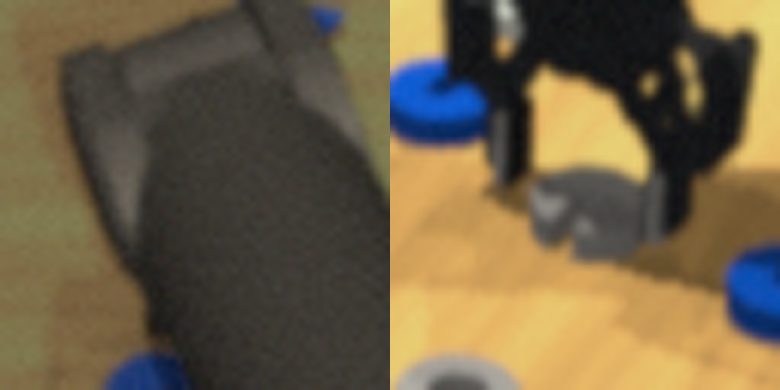

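The side view shows the weight between the fingers, nearer the right one (-x side), with both blue discs clear of the fingers. I'll close on it.

Request:
jog_arm --pt "0 0 0 0 0 1 45" --pt "0 0 0 0 0 1 45" --pt "0 0 0 0 0 1 45" --pt "0 0 0 0 0 1 45" --pt "0 0 0 0 0 -20 45" --pt "0 0 0 0 0 -60 45" --pt "0 0 0 0 0 -100 45" --pt "0 0 0 0 0 -109 45" --grip_force 50

```text
t: 5.1
eef_pos: [0.4732, -0.061, 0.1135]
tool_rot: [0.002, 0.749, 0.663, 0.001]
contact_force: [-0.1, -0.6, -2.3]
gripper_width: 0.559
grasp_force: 53.5
```

```bash
python3 - <<'E'
from h import *
# slot dir -61deg; standoff 70 mm behind seat, weight bottom ~ z .085
a=np.radians(-61);d=np.array([np.cos(a),np.sin(a)])
s=np.array([.563,-.226])
rel([*(s-.07*d),.11],down(-61))
print(s-.07*d,bot.get_obs()['q'].round(2))
E
```

```text
turn [ 2.0000e-03 -5.2000e-03  2.5131e+00] shift mm [-96.2  68.1   3.8]
[ 0.52906333 -0.16477662] [ 0.38  0.35 -0.45  2.1   0.23  0.73 -0.34]
```

Request:
jog_arm --pt "0 0 1.6 -96.2 68.1 0 45" --pt "0 0 1.6 -96.2 68.1 0 45" --pt "0 0 1.6 -96.2 68.1 0 45" --pt "0 0 1.6 -96.2 68.1 0 45" --pt "0 0 1.6 -96.2 68.1 0 45" --pt "0 0 1.6 -96.2 68.1 0 45" --pt "0 0 1.6 -96.2 68.1 0 45" --pt "0 0 1.6 -96.2 68.1 0 45" --pt "0 0 1.6 -96.2 68.1 0 45" --pt "0 0 1.6 -96.2 68.1 0 45"

```text
t: 6.35
eef_pos: [0.5269, -0.1643, 0.1101]
tool_rot: [0.0, 0.997, -0.075, -0.001]
contact_force: [-0.3, -0.7, -2.1]
gripper_width: 0.558
grasp_force: 53.4
```

Request:
jog_arm --pt "0 0 0.913 0 0 0 45" --pt "0 0 0.913 0 0 0 45" --pt "0 0 0.913 0 0 0 45" --pt "0 0 0.913 0 0 0 45" --pt "0 0 0.913 0 0 0 45" --pt "0 0 0.913 0 0 0 45" --pt "0 0 0.913 0 0 0 45"

```text
t: 7.22
eef_pos: [0.5275, -0.1645, 0.111]
tool_rot: [0.0, 0.863, -0.506, -0.0]
contact_force: [0.3, 0.9, -2.2]
gripper_width: 0.563
grasp_force: 53.5
```

```bash
python3 - <<'E'
from h import *
rel([.529,-.165,.11],down(-61))
print(bot.get_obs()['q'].round(2))
a,b=shot("top","a2.png"),shot("side","b2.png")
f=lambda n,x,y,r:cv2.resize(cv2.imread("pics/"+n)[y-r:y+r,x-r:x+r],(390,390),interpolation=cv2.INTER_CUBIC)
cv2.imwrite("pics/m4.png",np.hstack([f("a2.png",385,260,45),f("b2.png",350,225,32)]))
E
```

```text
turn [0.0006 0.0003 0.0047] shift mm [ 1.2 -1.   1. ]
[ 0.04  0.43  0.19  1.97 -0.11  0.76 -2.34]
```

View pics/m4.png

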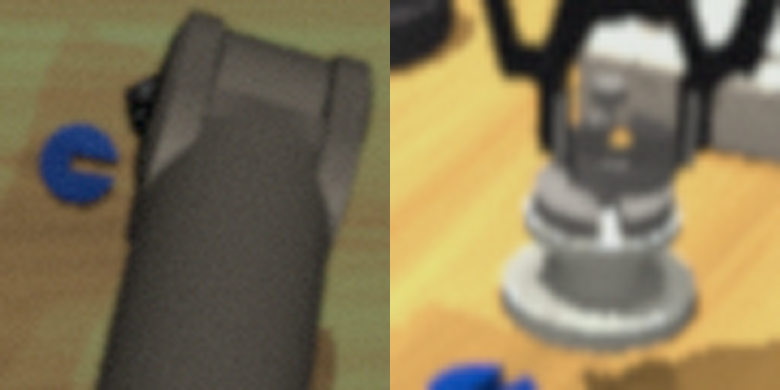

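The side view looks nearly along the approach line. The held weight's slot is at crop x≈622 and the stem at ≈607, so there is a small lateral offset, which I'll quantify.

```bash
python3 - <<'E'
from h import *
p=shot("side");T=np.array(p["T"])
e=bot.get_obs()["eef_pos"]
for off,z in((0,.116),(0,.12),(0.025,.116)): 
    d=np.array([np.cos(np.radians(-61)),np.sin(np.radians(-61)),0]); print("tcp proj",proj(p,[e[0],e[1],z]+d*off))
for s in ([.5616,-.2281],[.5631,-.2263]):
    print("stem proj",[proj(p,[*s,z]).round(2).tolist() for z in(.062,.09,.106,.116)])
g0=cv2.imread("pics/side0.png").max(2);g=np.array(p["pixels"]).max(2)
print("stem before");[print(r,g0[r,345:362]) for r in range(205,222,1)]
print("weight now");[print(r,g[r,340:374]) for r in range(210,226)]
E
```

```text
tcp proj [355.09510424 217.87459657]
tcp proj [355.16405339 216.53958213]
tcp proj [354.32686984 213.36195453]
stem proj [[352.49, 222.45], [352.92, 213.58], [353.18, 208.44], [353.34, 205.21]]
stem proj [[351.73, 222.6], [352.16, 213.73], [352.41, 208.59], [352.56, 205.35]]
stem before
205 [226 226 225 208 152 132 141 150 155 155 150 136 129 130 128 132 137]
206 [227 226 223 200 149 129 138 154 162 162 157 139 130 125 123 123 128]
207 [227 226 220 188 140 124 120 131 140 142 135 124 127 129 124 122 124]
208 [226 227 221 187 139 119  99 100 104 106 100 106 123 127 127 128 127]
209 [227 226 221 189 140 119 102  91  86  86  91 104 122 127 129 128 126]
210 [227 226 220 190 142 121 111  95  84  90 105 116 124 125 127 127 128]
211 [227 226 220 194 145 121 115  98  87  94 116 122 124 125 125 126 127]
212 [226 224 221 206 163 133 121  99  85  96 117 121 123 122 125 125 124]
213 [227 225 224 219 197 175 157 122  91  98 121 123 118 118 120 120 123]
214 [227 227 226 225 221 213 196 149 104 120 159 159 140 131 128 124 118]
215 [226 226 227 227 226 224 212 158 117 150 198 203 188 179 169 157 133
[... 2044 characters left out ...]
00 182 171 158 136  93  76  82  85  85  86  86  86  87  85  81
  80  79  80  78  76  78 109 162 197 213 227 231 230 231 229 230]
222 [228 217 191 179 178 173 159 116  90  87  88  84  83  82  81  81  82  81
  80  78  80  78  81  96 142 201 224 228 230 230 231 231 230 231]
223 [226 211 185 178 178 179 170 141 120 106  95  89  87  82  80  81  81  79
  80  81  82  88  97 123 172 221 230 230 231 230 231 230 230 231]
224 [223 196 169 173 178 180 176 164 151 137 119 100  88  84  81  86  90  93
  92  99 106 115 128 147 180 223 230 230 231 231 230 230 231 230]
225 [219 171 140 158 173 178 178 175 172 160 147 124  97  87  88 102 120 127
 129 138 145 150 153 152 171 218 230 230 230 231 231 231 230 231]
```

Request:
jog_arm --pt "0 0 0 0 0 20 45" --pt "0 0 0 0 0 40 45" --pt "0 0 0 0 0 43 45" --pt "0 0 0 0 0 43 45" --pt "0 0 0 0 0 43 45"

```text
t: 8.0
eef_pos: [0.5284, -0.1648, 0.0692]
tool_rot: [-0.0, 0.862, -0.507, 0.001]
contact_force: [0.2, 0.3, -3.3]
gripper_width: 0.558
grasp_force: 53.4
```

```bash
python3 - <<'E'
from h import *
rel([.5627,-.2267,.067],down(-61))
E
```

```text
turn [-0.0011 -0.001   0.0006] shift mm [70.7  0.1  2.3]
```

Request:
jog_arm --pt "0 0 0 15 0 0 45" --pt "0 0 0 30 0 0 45" --pt "0 0 0 42 0 0 45" --pt "0 0 0 52 0 0 45" --pt "0 0 0 58 0 0 45" --pt "0 0 0 58 0 0 45"

```text
t: 8.75
eef_pos: [0.556, -0.2157, 0.0683]
tool_rot: [0.0, 0.862, -0.508, -0.0]
contact_force: [0.2, 0.2, -1.8]
gripper_width: 0.562
grasp_force: 53.5
```

```bash
python3 - <<'E'
from h import *
rel([.5627,-.2267,.067],down(-61))
p=shot("side","b3.png");g=np.array(p["pixels"])
cv2.imwrite("pics/m5.png",cv2.resize(g[195:255,310:400,::-1],(780,520),interpolation=cv2.INTER_CUBIC))
E
```

```text
turn [ 0.0002  0.0001 -0.    ] shift mm [12.9 -0.5  1.3]
```

View pics/m5.png

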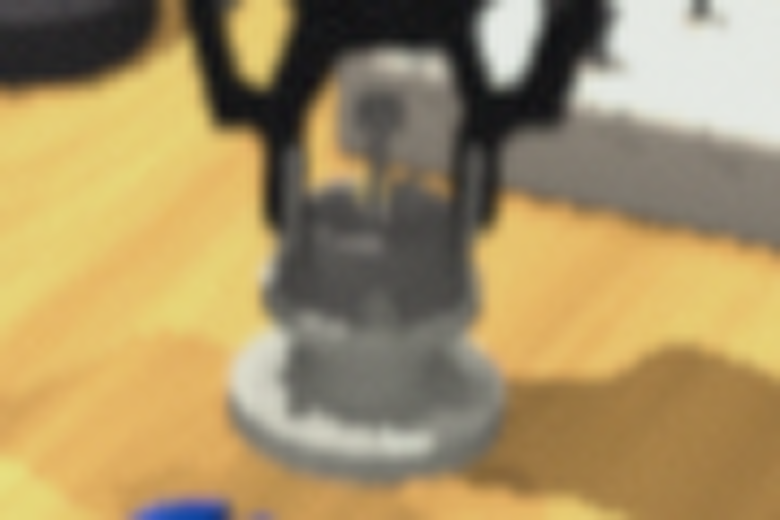

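The stem (crop 378,185) stands inside the slot (about 362–398), roughly centred, and there is no contact force. I'll move in the rest of the way.

Request:
jog_arm --pt "0 0 0 5 0 0 45" --pt "0 0 0 9 0 0 45" --pt "0 0 0 12 0 0 45" --pt "0 0 0 12 0 0 45" --pt "0 0 0 12 0 0 45"

```text
t: 9.43
eef_pos: [0.5617, -0.2257, 0.0683]
tool_rot: [-0.0, 0.862, -0.507, -0.0]
contact_force: [-1.0, 0.9, -3.0]
gripper_width: 0.558
grasp_force: 53.5
```

```bash
python3 - <<'E'
from h import *
rel([.5627,-.2267,.062],down(-61))
p=shot("side");g=np.array(p["pixels"]).max(2)
[print(r,g[r,342:366]) for r in range(212,238)]
E
```

```text
turn [0.0001 0.0002 0.0004] shift mm [ 1.4 -0.4  6.3]
212 [ 56  84 122 186 222 222 201 156 130 122 102  88  95 116 123 124 126 126
 120  97  61  72  81  53]
213 [ 56  88 120 181 215 207 185 155 146 152 124  94  87 103 111 116 119 121
 115  92  61  73  79  51]
214 [ 59  82 111 159 181 165 143 133 152 182 148  99  84  89  94 100 102 106
 103  83  56  73  79  51]
215 [ 57  84  92 118 129 111  99 102 138 180 150 102  88  83  85  88  90  89
  88  72  57  74  77  49]
216 [ 60  78  73  79  88  82  81  85 116 154 134  98  86  81  83  84  81  79
  77  64  56  79  79  50]
217 [ 60  81  68  68  72  75  73  77  99 128 115  88  74  74  78  79  74  73
  71  65  60  82  77  55]
218 [ 66  79  68  70  75  72  71  76  85 102  95  79  72  72  73  72  72  71
  71  66  62  82  84  88]
219 [ 87  82  69  74  80  78  77  80  83  89  87  83  74  72  71  70  73  72
  72  66  64  92 118 151]
220 [118  86  67  72  85  81  86  97 100 105 107 102  82  72  71  76  74  72
  71  64  67 104 152 200]
221 [129  82  62  70  81  84  90 103 106 109 114 107  88  77  76  76  76  75
  73  68  71 114 174 220]
222 [120  75  68
[... 931 characters left out ...]
 131 113 105 103 101 105 125 154 151 123 101 100 105 105
 102 107 112 118 138 186]
232 [155 143 144 150 145 136 136 136 135 136 153 180 181 158 136 136 143 134
 121 119 119 126 163 209]
233 [184 156 136 134 138 138 146 148 143 150 157 170 172 162 148 147 151 141
 122 118 120 143 187 222]
234 [195 156 127 120 126 130 133 133 131 134 140 141 142 139 132 128 130 123
 115 119 130 146 181 214]
235 [185 134 101 103 112 118 122 121 121 123 126 124 124 122 120 118 114 107
 104 115 125 135 153 185]
236 [161 115  93  95 104 110 114 117 120 119 121 121 120 119 115 112 108 102
  96 103 112 120 129 150]
237 [136 103  94  95 103 106 111 115 116 118 118 118 119 117 115 110 106  97
  94  98 101 109 117 128]
```

Request:
jog_arm --pt "0 0 0 0 0 2 45" --pt "0 0 0 0 0 3.5 45" --pt "0 0 0 0 0 3.5 45" --pt "0 0 0 0 0 3.5 45"

```text
t: 9.98
eef_pos: [0.5618, -0.2258, 0.0649]
tool_rot: [0.0, 0.862, -0.507, 0.0]
contact_force: [-0.5, 0.2, -2.4]
gripper_width: 0.561
grasp_force: 53.5
```

```bash
python3 - <<'E'
from h import *
rel([.5627,-.2267,.062],down(-61));print(bot.get_obs()['contact_force'])
E
```

```text
turn [ 0.     -0.      0.0004] shift mm [ 1.2 -0.4  2.9]
[-0.52328052  0.22524021 -2.4263998 ]
```

Still the full weight in hand (-2.4 N) and no contact yet. I'll lower in small steps.

Request:
jog_arm --pt "0 0 0 0 0 1 45" --pt "0 0 0 0 0 1.5 45" --pt "0 0 0 0 0 1.5 45" --pt "0 0 0 0 0 1.5 45"

```text
t: 10.48
eef_pos: [0.5619, -0.2259, 0.0645]
tool_rot: [-0.0, 0.862, -0.507, 0.0]
contact_force: [-2.9, 1.1, 7.0]
gripper_width: 0.563
grasp_force: 54.4
```

Touching now. I'll release.

Request:
jog_arm --pt "0 0 0 0 0 0.5 56" --pt "0 0 0 0 0 0.5 62" --pt "0 0 0 0 0 0.5 66" --pt "0 0 0 0 0 0.5 66" --pt "0 0 0 0 0 -5 66" --pt "0 0 0 0 0 -30 66" --pt "0 0 0 0 0 -80 66" --pt "0 0 0 0 0 -130 66"

```text
t: 11.48
eef_pos: [0.5615, -0.2258, 0.1949]
tool_rot: [0.0, 0.862, -0.507, -0.0]
contact_force: [0.3, -0.3, 0.0]
gripper_width: 0.776
grasp_force: 0.0
```

```bash
python3 - <<'E'
from fit import *
rel([.5627,-.2267,.2],down(-61))
Sd=shot("side","b4.png");g=np.array(Sd["pixels"])
cv2.imwrite("pics/m6.png",cv2.resize(g[195:255,310:400,::-1],(780,520),interpolation=cv2.INTER_CUBIC))
o=np.array([.5616,-.2281])
for n,q in(("stack top center",[*o,.078]),("laid c",[*o,.062]),("seat",[*o,.05]),("head",[*o,.116])): u=proj(Sd,q);print(n,((u-[310,195])*8.667).round(0))
E
```

```text
turn [0.0004 0.0002 0.0003] shift mm [ 1.4 -0.6 -5.1]
stack top center [370. 194.]
laid c [368. 238.]
seat [367. 270.]
head [376.  88.]
```

View pics/m6.png

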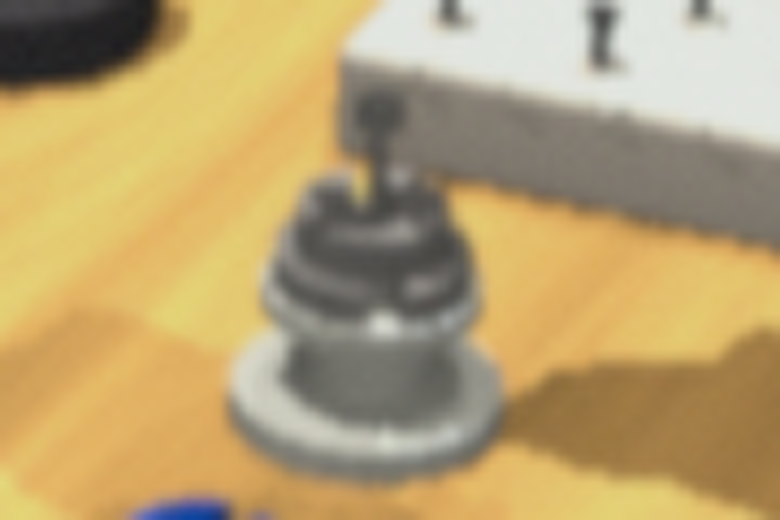

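The weight sits on the laid weight with its slot facing away, and the stem (376,200) is near the centre of its top face. Next I'll fit the valve pose with a full silhouette model and check the stack from above.

```bash
cat > vfit.py <<'E'
from fit import *
def cyl(a,b,r):
    a,b=np.array(a,float),np.array(b,float);z=(b-a)/np.linalg.norm(b-a)
    u=np.cross(z,[0.3,.9,.2]);u/=np.linalg.norm(u);v=np.cross(z,u);t=np.linspace(0,2*np.pi,24)[:,None]
    c=r*(np.cos(t)*u+np.sin(t)*v);return np.vstack([a+c,b+c])
ax=np.array([-np.sin(np.radians(35)),0,np.cos(np.radians(35))]);B=np.array([-.06,0,.128])
sph=np.random.default_rng(0).normal(size=(300,3));sph=B+.022*sph/np.linalg.norm(sph,axis=1)[:,None]
box=np.array([[x,y,z] for x in(-.045,.045) for y in(-.04,.04) for z in(0,.05)])
parts=[box,sph,cyl(B-.05*ax,B,.006),cyl(B-.1*ax,B-.042*ax,.019),cyl([-.038,0,.267],[.002,0,.267],.042),cyl([.036,0,0],[.036,0,.267],.007),cyl([.0,0,.267],[.036,0,.267],.008)]
def vfit(jobs,x0):
    D=[(p,)+sat(p,c,r) for p,c,r in jobs]
    def f(v):
        c,s=np.cos(v[2]),np.sin(v[2]);M=np.array([[c,-s,0],[s,c,0],[0,0,1]]);e=0
        for p,im,o in D:
            h,w=im.shape;m=np.zeros((h*S,w*S),np.uint8)
            for P in parts:
                u=((pj(p,P@M.T+[v[0],v[1],0])-o+.5)*S*16).round().astype(np.int32)
                cv2.fillConvexPoly(m,cv2.convexHull(u),1,shift=4)
            m=cv2.resize(m.astype(float),(w,h),interpolation=cv2.INTER_AREA)
            e+=1-np.corrcoef(m.ravel(),im.ravel())[0,1]**2
        return e
    best=None
    for y0 in(-.4,0,.4):
        x=np.array([*x0,y0]);r=minimize(f,x,method="Nelder-Mead",options=dict(initial_simplex=x+np.vstack([np.zeros(3),np.diag([.005,.005,.3])]),xatol=1e-4,fatol=1e-6))
        if best is None or r.fun<best.fun: best=r
    return best.x,best.fun
E
python3 - <<'E'
from vfit import *
T=shot("top");Sd=shot("side")
for j in([(T,(217,249),34)],[(Sd,(258,300),62)]):
    x,f=vfit(j,[.566,.26]);print(x,f,"ball",x[:2]-.06*np.array([np.cos(x[2]),np.sin(x[2])]))
for n,p in(("side",Sd),):
    print(ballc(p,(283,302)))
    b=np.array([.5025,.2595]);
def stack(v): return carrier([.5646,-.2246])[:4]
E
```

```text
[0.57029876 0.26345463 0.1279891 ] 0.5444869186204233 ball [0.51078953 0.25579624]
[0.56656966 0.25913346 0.02030242] 0.6965290790745522 ball [0.50658202 0.2579154 ]
(array([282.77099237, 302.21374046]), array([  5,   5,  19,  19, 262], dtype=int32))
```

```bash
python3 - <<'E'
import vfit as V
from vfit import *
def sat2(p,c,r):
    im=cv2.GaussianBlur(np.array(p["pixels"]),(0,0),.6).astype(float);x,y=c
    w=im[y-r:y+r,x-r:x+r];return np.clip(w[:,:,0]-w[:,:,2],0,35),np.array([x-r,y-r])
V.sat=sat2
T=shot("top");Sd=shot("side")
for j in([(T,(217,249),30)],[(Sd,(258,300),60)]):
    x,f=vfit(j,[.566,.26]);print(x,f,"ball",x[:2]-.06*np.array([np.cos(x[2]),np.sin(x[2])]))
def f(p,x0,y0,r): 
    im=np.array(p["pixels"])[y0-r:y0+r,x0-r:x0+r,::-1];return np.clip(cv2.resize(im,(390,390),interpolation=cv2.INTER_CUBIC)*1.5,0,255).astype(np.uint8)
cv2.imwrite("pics/m7.png",np.hstack([f(T,217,249,30),f(T,402,254,22)]))
print(atz(Sd,(282.77,302.2),.128))
E
```

```text
[0.56587171 0.26219567 0.0893542 ] 0.105675913393812 ball [0.50611107 0.25684155]
[0.56624367 0.26030906 0.05606089] 0.7101299814804927 ball [0.50633793 0.25694717]
[0.5011437 0.2585962 0.128    ]
```

View pics/m7.png

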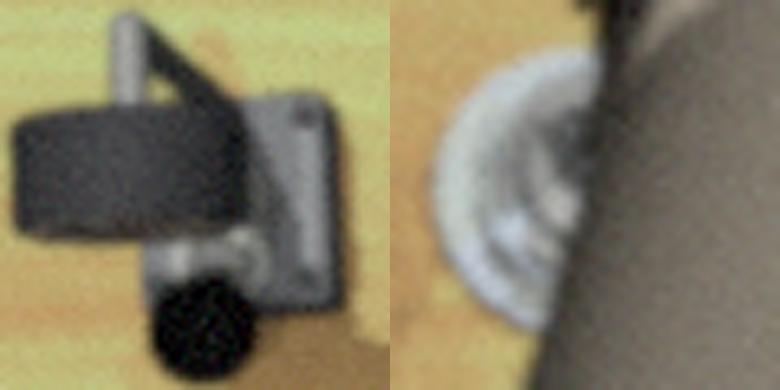

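```bash
cat >> h.py <<'E'
BALL=np.array([.504,.2575,.128]);YAW=.06
def vrot(ang):
    t=np.radians(35);c,s=np.cos(YAW),np.sin(YAW)
    x=np.array([np.cos(t)*c,np.cos(t)*s,np.sin(t)]);z=np.array([np.sin(t)*c,np.sin(t)*s,-np.cos(t)])
    return R.from_matrix(np.c_[x,np.cross(z,x),z])*R.from_rotvec([0,0,-ang])
def vpos(d): return BALL-vrot(0).as_matrix()[:,2]*d
E
python3 - <<'E'
from h import *
rel(vpos(.12),vrot(0)); print(vpos(.12),bot.get_obs()['q'].round(2))
p=shot("top");print("can",[(atz(p,d["xy"],.0),d["score"]) for d in bot.tip_of("can",p)[:2]])
E
```

```text
turn [ 0.3427  0.5446 -1.0875] shift mm [-480.  -122.1  -32.9]
[0.43529468 0.25337273 0.22629825] [ 0.11  0.4   0.21  1.78 -0.1   0.97 -2.26]
can [(array([0.43830786, 0.230239  , 0.        ]), 0.85), (array([0.56727771, 0.2562047 , 0.        ]), 0.46)]
```

Request:
jog_arm --pt "0.343 0.545 -1.088 -480 -122 -33 80" --pt "0.343 0.545 -1.088 -480 -122 -33 80" --pt "0.343 0.545 -1.088 -480 -122 -33 80" --pt "0.343 0.545 -1.088 -480 -122 -33 80" --pt "0.343 0.545 -1.088 -480 -122 -33 80" --pt "0.343 0.545 -1.088 -480 -122 -33 80" --pt "0.343 0.545 -1.088 -480 -122 -33 80" --pt "0.343 0.545 -1.088 -480 -122 -33 80" --pt "0.343 0.545 -1.088 -480 -122 -33 80" --pt "0.343 0.545 -1.088 -480 -122 -33 80"

```text
t: 13.08
eef_pos: [0.4367, 0.2083, 0.2419]
tool_rot: [-0.013, 0.956, 0.024, 0.292]
contact_force: [-0.5, -0.6, -0.2]
gripper_width: 0.933
grasp_force: 0.0
```

```bash
python3 - <<'E'
from fit import *
rel(vpos(.12),vrot(0)); print(bot.get_obs()['q'].round(2))
p=shot("top","a5.png");s=shot("side","b5.png")
# stack as seen from the top: fit a 50 mm slotted disc (z .062-.078) against darker/brighter tray
im=np.array(p["pixels"])[232:276,380:424,::-1];im2=np.array(s["pixels"])[255:345,235:325,::-1]
cv2.imwrite("pics/m8.png",np.hstack([np.clip(cv2.resize(q,(390,390),interpolation=cv2.INTER_CUBIC)*k,0,255).astype(np.uint8) for q,k in((im,1.4),(im2,1.2))]))
c=np.array([.5646,-.2246])
for z in(.05,.078,.116): print(((proj(p,[*c,z])-[380,232]+.5)*390/44).round(0))
E
```

```text
turn [-0.0053  0.018  -0.0116] shift mm [ -8.2 -44.9  13.9]
[ 0.38 -0.02 -1.16  2.31  0.8   0.51 -2.95]
[206. 172.]
[218. 160.]
[236. 144.]
```

View pics/m8.png

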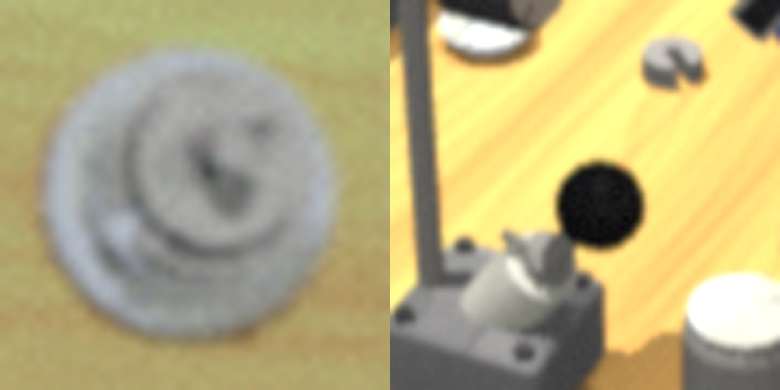

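From above, the disc's centre is at crop (219,161) and the expected position is (218,160), so the stack is centred. Joint 7 is at its limit, so I'll start the knob grasp with the tool turned 0.8 rad further.

```bash
python3 - <<'E'
from h import *
rel(vpos(.12),vrot(.8))
E
```

```text
turn [-0.0142  0.0112 -0.8091] shift mm [ -8.7 -42.4  15. ]
```

Request:
jog_arm --pt "0 0 -0.4 0 0 0 80" --pt "0 0 -0.81 0 0 0 80" --pt "0 0 -0.81 -8 -42 15 80" --pt "0 0 -0.81 -8 -42 15 80" --pt "0 0 -0.81 -8 -42 15 80" --pt "0 0 -0.81 -8 -42 15 80" --pt "0 0 -0.81 -8 -42 15 80"

```text
t: 14.05
eef_pos: [0.4373, 0.2498, 0.2261]
tool_rot: [0.104, 0.87, 0.398, 0.274]
contact_force: [-1.3, 0.3, 0.0]
gripper_width: 0.934
grasp_force: 0.0
```

```bash
python3 - <<'E'
from h import *
rel(vpos(.12),vrot(.8)); rel(vpos(-.022),vrot(.8)); print(bot.get_obs()['q'].round(2))
E
```

```text
turn [-0.0146  0.0083 -0.0035] shift mm [ 1.7 -3.6 -1.2]
turn [-0.0146  0.0083 -0.0035] shift mm [  2.9  -1.5 140.8]
[ 0.3   0.16 -1.26  2.28  1.06  0.69 -2.46]
```

Request:
jog_arm --pt "-0.015 0.008 -0.003 2 -3 30 84" --pt "-0.015 0.008 -0.003 2.5 -3 60 84" --pt "-0.015 0.008 -0.003 2.5 -2 80 84" --pt "-0.015 0.008 -0.003 2.5 -2 80 84" --pt "-0.015 0.008 -0.003 2.5 -2 80 84"

```text
t: 14.68
eef_pos: [0.4819, 0.2569, 0.1611]
tool_rot: [0.109, 0.867, 0.398, 0.281]
contact_force: [-0.1, 0.7, 0.2]
gripper_width: 0.982
grasp_force: 0.0
```

```bash
python3 - <<'E'
from h import *
rel(vpos(-.022),vrot(.8)); print(bot.get_obs()['q'].round(2))
E
```

```text
turn [ 0.0005 -0.0014  0.0007] shift mm [-1.2 -0.2 61.8]
[ 0.11  0.4  -1.11  2.28  1.43  0.8  -2.74]
```

Request:
jog_arm --pt "0 0 0 -1 0 20 84" --pt "0 0 0 -1 0 40 84" --pt "0 0 0 -1 0 55 84" --pt "0 0 0 -1 0 62 84" --pt "0 0 0 -1 0 62 84" --pt "0 0 0 -1 0 62 84"

```text
t: 15.42
eef_pos: [0.5171, 0.2583, 0.1102]
tool_rot: [0.109, 0.866, 0.398, 0.281]
contact_force: [0.3, 0.2, 0.7]
gripper_width: 0.983
grasp_force: 0.0
```

```bash
python3 - <<'E'
from h import *
rel(vpos(-.022),vrot(.8)); print(bot.get_obs()['q'].round(2))
p=shot("side");g=np.array(p["pixels"]).max(2)
for z in ([.0,0],): print(proj(p,BALL),proj(p,vpos(-.022)))
E
```

```text
turn [ 0.0008 -0.0019  0.001 ] shift mm [-0.4 -0.4 -0.1]
[ 0.05  0.56 -1.01  2.25  1.62  0.84 -2.85]
[281.84348215 301.52580906] [276.61788827 306.92486727]
```

No contact. I'll close gently first and read the wrist force for off-centring.

Request:
jog_arm --pt "0 0 0 0 0 0 38" --pt "0 0 0 0 0 0 38" --pt "0 0 0 0 0 0 38" --pt "0 0 0 0 0 0 38" --pt "0 0 0 0 0 0 38" --grip_force 25

```text
t: 16.1
eef_pos: [0.5168, 0.2584, 0.1096]
tool_rot: [0.109, 0.866, 0.398, 0.281]
contact_force: [-4.5, -0.8, 4.9]
gripper_width: 0.5
grasp_force: 24.7
```

```bash
python3 - <<'E'
from h import *
o=bot.get_obs();r=rot(o["tool_rot"]);print("F tool",r.inv().apply(o["contact_force"]).round(1),"M",r.inv().apply(o["torque"]).round(2),o["gripper_width"]*85.4)
rel(vpos(-.022),vrot(.8))
E
```

```text
F tool [-1.  -0.3 -6.6] M [ 0.53 -0.64  0.05] 42.72344688245644
turn [ 0.     -0.0014  0.0014] shift mm [-0.1  0.2 -0.4]
```

Request:
jog_arm --pt "0 0 0 0 0 0 36" --pt "0 0 0 0 0 0 36" --pt "0 0 -0.12 0 0 0 36" --pt "0 0 -0.24 0 0 0 36" --pt "0 0 -0.36 0 0 0 36" --pt "0 0 -0.48 0 0 0 36" --pt "0 0 -0.6 0 0 0 36" --pt "0 0 -0.6 0 0 0 36" --grip_force 80

```text
t: 17.1
eef_pos: [0.5161, 0.2587, 0.1095]
tool_rot: [0.187, 0.709, 0.637, 0.236]
contact_force: [-7.1, -1.4, 8.1]
gripper_width: 0.482
grasp_force: 79.2
```

```bash
python3 - <<'E'
from h import *
o=bot.get_obs();r=rot(o["tool_rot"]);print("F tool",r.inv().apply(o["contact_force"]).round(1),"M",r.inv().apply(o["torque"]).round(2),o["gripper_width"]*85.4,o["q"].round(2))
rel(vpos(-.022),vrot(1.4))
E
```

```text
F tool [ -1.1  -1.  -10.8] M [ 1.07 -0.33 -0.13] 41.200497432345585 [ 0.02  0.54 -0.97  2.26  1.61  0.81 -2.25]
turn [ 0.0002 -0.0016  0.0037] shift mm [-0.3  0.7 -0.1]
```

The knob is turning: the moment about the tool axis is -0.13 N m, as expected. I'll continue.

Request:
jog_arm --pt "0 0 -0.15 0 0 0 36" --pt "0 0 -0.3 0 0 0 36" --pt "0 0 -0.45 0 0 0 36" --pt "0 0 -0.6 0 0 0 36" --pt "0 0 -0.75 0 0 0 36" --pt "0 0 -0.9 0 0 0 36" --pt "0 0 -1.05 0 0 0 36" --pt "0 0 -1.2 0 0 0 36" --pt "0 0 -1.35 0 0 0 36" --pt "0 0 -1.4 0 0 0 36"

```text
t: 18.35
eef_pos: [0.5153, 0.2579, 0.1089]
tool_rot: [0.294, 0.131, 0.945, 0.059]
contact_force: [-10.7, -2.7, 8.6]
gripper_width: 0.482
grasp_force: 79.3
```

```bash
cat > st.py <<'E'
from h import *
import sys
o=bot.get_obs();r=rot(o["tool_rot"]);print("F tool",r.inv().apply(o["contact_force"]).round(1),"M",r.inv().apply(o["torque"]).round(2),o["gripper_width"]*85.4,o["q"].round(2))
rel(vpos(-.022),vrot(float(sys.argv[1])))
E
python3 st.py 2.8
```

```text
F tool [  3.1  -3.3 -13.3] M [0.95 1.27 0.11] 41.1369096774216 [-0.05  0.49 -0.88  2.26  1.6   0.75 -0.86]
turn [ 0.0001 -0.0012  0.0049] shift mm [-1.5  0.8 -0.2]
```

Request:
jog_arm --pt "0 0 -0.12 0 0 0 36" --pt "0 0 -0.24 0 0 0 36" --pt "0 0 -0.36 0 0 0 36" --pt "0 0 -0.44 0 0 0 36" --pt "0 0 -0.5 0 0 0 36" --pt "0 0 -0.5 0 0 0 36" --pt "0 0 -0.5 0 0 0 36"

```text
t: 19.23
eef_pos: [0.5184, 0.2582, 0.1105]
tool_rot: [0.302, -0.104, 0.948, -0.015]
contact_force: [-0.3, -0.1, 5.3]
gripper_width: 0.482
grasp_force: 81.7
```

```bash
python3 st.py 3.3
```

```text
F tool [-2.8 -0.6 -4.5] M [0.17 0.02 0.19] 41.173211246202975 [-0.08  0.48 -0.84  2.26  1.6   0.74 -0.37]
turn [-0.0007  0.0035 -0.0004] shift mm [ 1.7  0.5 -0.6]
```

Request:
jog_arm --pt "0 0 -0.06 0 0 0 36" --pt "0 0 -0.12 0 0 0 36" --pt "0 0 -0.18 0 0 0 36" --pt "0 0 -0.18 0 0 0 36"

```text
t: 19.73
eef_pos: [0.5183, 0.2586, 0.1103]
tool_rot: [0.299, -0.188, 0.935, -0.041]
contact_force: [1.1, 1.9, 3.4]
gripper_width: 0.482
grasp_force: 81.7
```

```bash
python3 st.py 3.48
```

```text
F tool [-3.4  0.7 -2.1] M [-0.39 -0.15  0.99] 41.12358959014772 [-0.09  0.48 -0.83  2.26  1.6   0.73 -0.19]
turn [-0.0001  0.0027 -0.0026] shift mm [ 1.6  0.3 -0.8]
```

At the stop: the moment has risen to about 1 N m after 2.68 rad of tool turn. I'll open, back out along the axis and raise clear.

Request:
jog_arm --pt "0 0 0 0 0 0 60" --pt "0 0 0 0 0 0 84" --pt "0 0 0 0 0 0 84" --pt "0 0 0 0 0 0 84" --pt "0 0 0 0 0 -30 84" --pt "0 0 0 0 0 -70 84" --pt "0 0 0 0 0 -120 84" --pt "0 0 0 0 0 -150 84" --pt "0 0 0 0 0 -150 84"

```text
t: 20.85
eef_pos: [0.4313, 0.2535, 0.2344]
tool_rot: [0.301, -0.189, 0.934, -0.042]
contact_force: [0.1, -0.8, -1.0]
gripper_width: 0.981
grasp_force: 0.0
```

```bash
python3 - <<'E'
from h import *
o=bot.get_obs();print(o["contact_force"],np.abs(o["joint_vel"]).max(),o["t"])
s=shot("side");a=cv2.imread("pics/b5.png")[:,:,::-1].astype(int);b=np.array(s["pixels"]).astype(int)
d=np.abs(a-b).max(2)
for n,(x,y,r) in dict(stack=(353,225,18),collar=(268,312,8),small=(301,270,8),race=(335,310,10),can=(316,340,16)).items(): print(n,(d[y-r:y+r,x-r:x+r]>40).sum())
print(proj(s,[*BALL])); k=np.argwhere(d[290:335,240:300]>40);print((k+[290,240]).tolist()[:60])
E
```

```text
[ 0.06837188 -0.78178155 -1.03712423] 0.07337863144131673 20.85
stack 585
collar 25
small 0
race 0
can 4
[281.84348215 301.52580906]
[[308, 261], [308, 262], [309, 261], [309, 262], [309, 263], [309, 264], [310, 261], [310, 262], [310, 263], [310, 264], [310, 265], [311, 262], [311, 263], [311, 264], [311, 265], [312, 262], [312, 263], [312, 264], [312, 265], [313, 262], [313, 263], [313, 264], [313, 265], [314, 263], [314, 264]]
```

```bash
python3 - <<'E'
from h import *
s=shot("side");t=shot("top");b=np.array(s["pixels"]).astype(int)
r=lambda f:cv2.imread("pics/"+f)[:,:,::-1].astype(int)
d4=np.abs(r("b4.png")-b).max(2);d0=np.abs(r("a5.png")-np.array(t["pixels"])).max(2)
print("stack side vs b4",(d4[207:243,335:371]>40).sum(),"occl?",b[207:243,335:371].max(2).mean(),r("b4.png")[207:243,335:371].max(2).mean(),"top vs a5",(d0[234:274,382:422]>40).sum())
Z=vrot(0).as_matrix();ax=-Z[:,2];u=Z[:,0];v=np.cross(ax,u)
k=np.array([1,1.])*[.8,.7]
for h in(.04,.046): print(h,[(round(f,2),(proj(s,BALL-h*ax+.018*(np.cos(f)*u+np.sin(f)*v))+k).round(0).tolist()) for f in np.arange(0,6.28,.5)])
for f0,f1 in(("b5",b),): print((cv2.GaussianBlur((r("b5.png")-b).mean(2),(0,0),.7)[300:326,254:292]/4).round().astype(int))
E
```

```text
stack side vs b4 1148 occl? 50.45987654320987 155.54243827160494 top vs a5 0
0.04 [(np.float64(0.0), [267.0, 306.0]), (np.float64(0.5), [266.0, 309.0]), (np.float64(1.0), [266.0, 313.0]), (np.float64(1.5), [269.0, 316.0]), (np.float64(2.0), [272.0, 319.0]), (np.float64(2.5), [276.0, 319.0]), (np.float64(3.0), [279.0, 318.0]), (np.float64(3.5), [281.0, 316.0]), (np.float64(4.0), [280.0, 312.0]), (np.float64(4.5), [278.0, 309.0]), (np.float64(5.0), [275.0, 306.0]), (np.float64(5.5), [272.0, 305.0]), (np.float64(6.0), [268.0, 305.0])]
0.046 [(np.float64(0.0), [266.0, 308.0]), (np.float64(0.5), [264.0, 311.0]), (np.float64(1.0), [265.0, 314.0]), (np.float64(1.5), [267.0, 318.0]), (np.float64(2.0), [271.0, 320.0]), (np.float64(2.5), [275.0, 321.0]), (np.float64(3.0), [278.0, 320.0]), (np.float64(3.5), [279.0, 317.0]), (np.float64(4.0), [279.0, 313.0]), (np.float64(4.5), [277.0, 310.0]), (np.float64(5.0), [274.0, 307.0]), (np.float64(5.5), [270.0, 306.0]), (np.float64(6.0), [267.0, 307.0])]
[[  0   0   0   0   0   0   0   0   0   0   0   0   0   0   0   0   0   0
    0   0   0   0   0   0 
[... 3334 characters left out ...]
   0   0   0   0   0   0   0   0   0   0   0   0   0
    0   0]
 [  0   0   0   0   0   0   0   0   0   0   0   0   0   0   0   0   0   0
    2   4   5   4   2   0   0   0   0   0   0   0   0   0   0   0   0   0
    0   0]
 [  0   0   0   0   0   0   0   0   0   0   0   0   0   0   0   0   0   0
    1   3   4   4   2   1   0   0   0   0   0   0   0   0   0   0   0   0
    0   0]
 [  0   0   0   0   0   0   0   0   0   0   0   0   0   0   0   0   0   0
    1   2   2   2   2   1   0   0   0   0   0   0   0   0   0   0   0   0
    0   0]
 [  0   0   0   0   0   0   0   0   0   0   0   0   0   0   0   0   0   0
    0   1   1   1   1   0   0   0   0   0   0   0   0   0   0   0   0   0
    0   0]]
```

The pointer has clearly moved, but the picture doesn't show its exact angle. I'll take a second short grasp to confirm the stop.

Request:
jog_arm --pt "0 0 0.18 0 0 0 84" --pt "0 0 0.36 0 0 0 84" --pt "0 0 0.5 0 0 30 84" --pt "0 0 0.5 0 0 70 84" --pt "0 0 0.5 0 0 110 84" --pt "0 0 0.5 0 0 135 84" --pt "0 0 0.5 0 0 150 84" --pt "0 0 0.5 0 0 150 84" --pt "0 0 0.5 0 0 150 84"

```text
t: 22.12
eef_pos: [0.5167, 0.2582, 0.1087]
tool_rot: [0.299, 0.048, 0.953, 0.033]
contact_force: [0.4, 0.0, 0.3]
gripper_width: 0.982
grasp_force: 0.0
```

Request:
jog_arm --pt "0 0 0 0 0 0 36" --pt "0 0 0 0 0 0 36" --pt "0 0 0 0 0 0 36" --pt "0 0 0 0 0 0 36" --pt "0 0 0 0 0 0 36"

```text
t: 22.75
eef_pos: [0.517, 0.2576, 0.1103]
tool_rot: [0.3, 0.048, 0.952, 0.033]
contact_force: [-5.4, -4.1, 8.8]
gripper_width: 0.484
grasp_force: 79.1
```

```bash
python3 st.py 2.98
```

```text
F tool [ -1.1  -3.7 -10.4] M [0.68 0.47 0.01] 41.36843993948529 [-0.1   0.47 -0.82  2.26  1.6   0.72 -0.69]
turn [-0.0003  0.0027  0.0012] shift mm [0.6 0.6 0.1]
```

Request:
jog_arm --pt "0 0 -0.05 0 0 0 36" --pt "0 0 -0.1 0 0 0 36" --pt "0 0 -0.1 0 0 0 36"

```text
t: 23.12
eef_pos: [0.5157, 0.2576, 0.1093]
tool_rot: [0.3, 0.001, 0.954, 0.018]
contact_force: [-9.0, -1.8, 4.9]
gripper_width: 0.485
grasp_force: 80.1
```

```bash
python3 st.py 3.08
```

```text
F tool [ 4.6 -1.5 -9.2] M [0.73 1.42 0.91] 41.44094600265356 [-0.1   0.47 -0.81  2.26  1.59  0.72 -0.6 ]
turn [-0.0003 -0.0006 -0.0006] shift mm [-1.1  0.7 -0.1]
```

The moment reaches 0.91 N m within 0.1 rad, so the knob is at its stop. I'll release and withdraw.

Request:
jog_arm --pt "0 0 0 0 0 0 60" --pt "0 0 0 0 0 0 84" --pt "0 0 0 0 0 0 84" --pt "0 0 0 0 0 0 84" --pt "0 0 0 0 0 -30 84" --pt "0 0 0 0 0 -70 84" --pt "0 0 0 0 0 -120 84" --pt "0 0 0 0 0 -150 84" --pt "0 0 0 0 0 -150 84" --pt "0 0 0 0 0 -150 84"

```text
t: 24.38
eef_pos: [0.4315, 0.2523, 0.2318]
tool_rot: [0.301, 0.001, 0.954, 0.018]
contact_force: [-1.0, -0.8, 0.5]
gripper_width: 0.984
grasp_force: 0.0
```

```bash
python3 - <<'E'
from h import *
t=shot("top");a=cv2.imread("pics/a5.png")[:,:,::-1].astype(int);d=np.abs(a-np.array(t["pixels"])).max(2)
print("stack changed px",(d[234:274,382:422]>40).sum(),bot.get_obs()["contact_force"])
print(bot.hand_in())
E
```

```text
stack changed px 0 [-0.15033834  1.37181078  0.33716736]
the job is handed in; nothing more can be done
None
```

The job is handed in (no verdict was returned): the larger weight is centred on the carrier with its slot facing away from the lower one's, the valve knob was turned to its stop and confirmed there with a second grasp, and the arm is clear.

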